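Set the jeweller's length gauge

ROBOT

A 6-joint arm with a two-finger parallel gripper is mounted at the origin on the work surface. World frame = base frame: x ahead of the robot, y to its left, z up, the work surface at z = 0. Lengths are in m, angles in rad, forces in N, time in s.
With the tool pointing down it reaches from about 0.3 to 0.825 m from the base axis. Payload 5.4 kg.
Tool frame: the origin (TCP) lies at the very end of the fingers, on their centre line; the grasp point (between the pads) lies r.grip_depth behind it (r.grip_depth is the distance from the TCP to the grasp point, in m); z points along the fingers, y is the line along which they close (so a half turn about z gives the same grasp; the last joint's range is limited). The gripper opens to 92 mm and grips with 3 to 60 N. Pads are 20 mm wide; open, the fingers measure 128 mm over their backs; the gripper's body (75 mm by 189 mm) begins 69 mm behind the grasp point.
Start: joints at [-1.315, 0.158, 1.597, -0, 1.386, -0.21], TCP at [0.258, -0.514, 0.215] pointing down, gripper open.
Joint ranges: [-2.91, 2.91], [-0.94, 2.29], [0.18, 2.7], [-1.29, 4.43], [0.17, 2.64], [-3, 3]. Speed limits (rad/s): [2.57, 2.57, 3.14, 3.14, 3.14, 3.14].

INTERFACE

Orientations are given as a rotation vector (axis times angle).
In Python, from bench import r, viewer gives the robot as it stands.
- The arm moves only by the tool play_rows, never from a script. Its argument "increments" is a list of rows, each an object with "xyz": the shift along the tool's x, y, z in mm, a list of three; "angular": the turn, a rotation vector about the tool's x, y, z in units of 5 degrees (1.0 is 5 degrees), a list of three; "grip": the opening, from 0 (shut) to 1 (fully open). A call has 1 to 12 rows; each row shifts and turns the commanded pose from where the row before left it, along the tool's axes as they then stand; what a row does not reach is not made up. A row lasts 1/12 s, in which the tool goes at most 41.7 mm and 7.16 degrees, less where a joint would pass 70% of its speed; a pose out of reach is approached as far as the arm can. A call with a gripper value outside its range is refused whole. The fingers move at their own pace and stop on an object; "squeeze" is the grip in N (left out, the last holds). Time passes only in rows, so rows that do not move let the fingers close. It gives the time, the measured TCP pose, the force, the opening and the grip force at its end, in the units of the state.
- r.read_state(): the state, without advancing time (a new reading comes with each control period).
- viewer.read_camera(name): name is "side" or "top" or "wrist"; returns a dict with "color" (400x640x3 uint8, red, green, blue), "z_map" (400x640 float32, m along the optical axis (not along the pixel's ray), 0 where there is no reading), "fovy" (degrees; the focal length in pixels is half the picture's height over the tangent of half this angle, whatever the lens; pixels are square), "cx", "cy" (the principal point, pixels), "distortion" ([k1, k2, p1, p2, k3] as OpenCV has them; the pictures are not rectified), "R" (3x3) and "t" (3): a world point X has camera coordinates R X + t. Camera axes: x right, y down, z forward; pixel columns grow to the right and rows downward; lengths in m; the calibration is good to about 2 mm. A picture is of the moment at which its call begins.
- r.sign_off(): hands the job in; it is judged then, once.
The state is a dict: "time_s": time; "joint_pos": joint angles; "dq": joint speeds; "joint_torque": joint torques, N m; "eef_pos": TCP position; "tool_rot": TCP orientation; "contact_force": force on the tool from outside, world axes, zero at the start; "torque": the same for the moment, N m; "width": opening from 0.0 (shut) to 1.0 (fully open); "grip_force": force on a finger pad.
Only numpy, scipy, OpenCV 4.12 (cv2) and the standard library are available. Lean on these libraries where they do the work, as an engineer would, in place of code of your own. Each camera call takes 0.05 s, during which the arm holds its last target. There are 200 camera calls.

TASK

On the bench lies a length gauge: a rail with a sliding jaw that a spring brake holds fast, and farther along the rail a fixed stop block with an upright pin on top. With your fingertips press the black plate in the middle of the jaw all the way down to free the brake and, keeping it pressed, push the jaw along the rail until it rests against the stop; then let the plate come up and move clear. Do not force the braked jaw, do not shift the stop, and leave the loose things beside the rail where they are.

Things in the scene. Friction and masses are not known exactly. Their poses are not given: they have to be found in the camera images.
- rail: Fixed aluminium gauge rail screwed flat to the bench, 44 mm wide (its x), 378 mm long over its end caps (its y), top 22 mm above the bench. Origin: middle of its underside, on the bench. The jaw slides along the rail's own +y, from the -y half towards the stop; the rail's direction on the bench varies. Fine tick marks every 10 mm.
- slide (a joint): Travel of the sliding steel jaw along the rail's +y, m, 0 to 0.22; at 0 its middle is at rail y = -100 mm. Jaw 60 mm wide (x), 90 mm long (y); two end lugs 16 mm thick, tops 58 mm above the bench, leave a pocket 58 mm long (y), open at both sides, whose floor is the black plate. Plate up: braked, holds about 20 N. Plate down: about 2 N of drag, no spring, stays where left.
- plate (a joint): How far the black plate is pressed down, m: 0 up (brake on), 0.006 fully down (brake off). A spring pushes it up: about 12 N starts it moving, 14.5 N takes it fully down; the brake is free from about 1 mm down, and it counts as pressed from 2 mm.
- plate_top (a point): Centre of the top face of the black ribbed plate in the middle of the jaw, 52 mm (rail x) by 54 mm (rail y), 44 mm above the bench when up. It moves with the jaw and the plate. Axes as the rail's.
- slide_front (a point): Middle of the jaw's leading (+y) end face, 45 mm ahead of the plate's centre, 30 mm above the bench. Axes as the rail's. It meets point stop_face when the jaw is home.
- stop_face (a point): Middle of the stop block's face that looks towards the jaw, 30 mm above the bench. The stop is a dark steel block clamped on the rail, 60 mm wide, 24 mm long (rail y), top 59 mm above the bench, with an upright steel pin 9 mm thick up to 81 mm. Where it is clamped varies; it holds firm. Axes as the rail's.
- block: Loose dark steel bench block 60 x 60 x 20 mm, a bystander. Origin at the centre of its underside.
- jar: Loose glass jar with a screw lid, 48 mm across, 55 mm high, a bystander. Origin at the centre of its underside.
- file: Loose flat hand file lying on the bench, 160 mm long (its x), wooden handle (towards its -x) 70 x 18 x 14 mm, a bystander. Origin at its middle, underside.
- weight: Loose brass cylinder standing on end, 40 mm across, 35 mm high, a bystander. Origin at the centre of its underside.

How it is judged:
By the outcome, as a careful person would: the job done as asked, in the order asked, and still so for the second after the job is handed in, with the robot touching nothing.
It also fails if it takes over 42 s, if anything falls off the work surface, if the arm or the gripper's body presses on something with over 40 N, if the wrist force passes 120 N, or if a joint passes its speed limit or range.

## Working session

There is one attempt and no reset: what is moved stays moved. The work goes in short steps, Python scripts to look and compute and a tool call to move; the robot and the scene stay as the last step left them, time stands still between calls to the robot, and variables do not carry over. Pictures are saved under pics/ and viewed, at most 10 in all, crops included, and the job is handed in when it is done.

Besides the shell and the picture viewer there is one more tool, called after "Emit:" by a JSON object that holds its "api" and its "payload". play_rows: Moves the arm, as the interface text tells. Its arguments: {"type":"object","properties":{"increments":{"type":"array","items":{"type":"object","properties":{"xyz":{"type":"array","items":{"type":"number"}},"angular":{"type":"array","items":{"type":"number"}},"grip":{"type":"number"}}}},"squeeze":{"type":"number"}},"required":["increments"]}

```bash
mkdir -p pics
python3 - <<'E'
from bench import r,viewer
import cv2,numpy as np
s=r.read_state();print(s['eef_pos'],s['tool_rot'],s['time_s'],s['width'],r.grip_depth)
for n in('top','side'):
    c=viewer.read_camera(n);np.savez(f'{n}0.npz',**c);cv2.imwrite(f'pics/{n}0.png',c['color'][:,:,::-1]);print(n,c['fovy'],c['cx'],c['cy'],c['distortion'],c['R'],c['t'])
E
```

```text
[ 0.25808398 -0.51313439  0.21362922] [-3.05498382e+00 -7.24648669e-01  4.47505721e-05] 0.0 0.9981410279174894 0.0187
top 48.87971038858794 320.9563551425629 196.93606304966008 [0.0112079 0.        0.        0.        0.       ] [[-0.11102083 -0.99379628 -0.00658305]
 [-0.96789098  0.10962527 -0.22620644]
 [ 0.22552479 -0.01874195 -0.97405714]] [0.09977881 0.58081923 0.58637531]
side 51.98122953093386 321.2501703096684 195.61896628397054 [-0.0549059  0.         0.         0.         0.       ] [[-0.81120361 -0.58461415 -0.01322884]
 [-0.40929298  0.58379669 -0.70118519]
 [ 0.41764574 -0.56338949 -0.71285645]] [0.46854987 0.25565792 0.46901662]
```

View pics/top0.png

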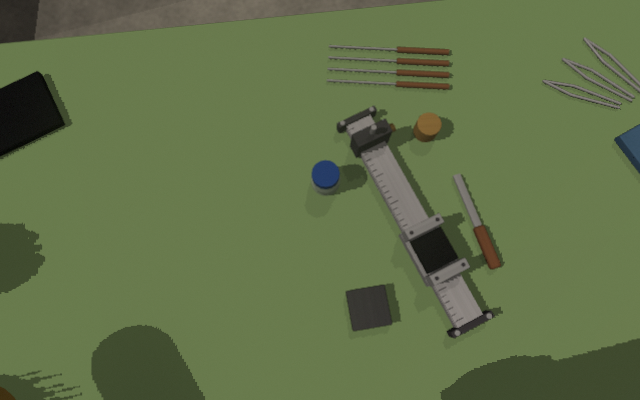

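View pics/side0.png

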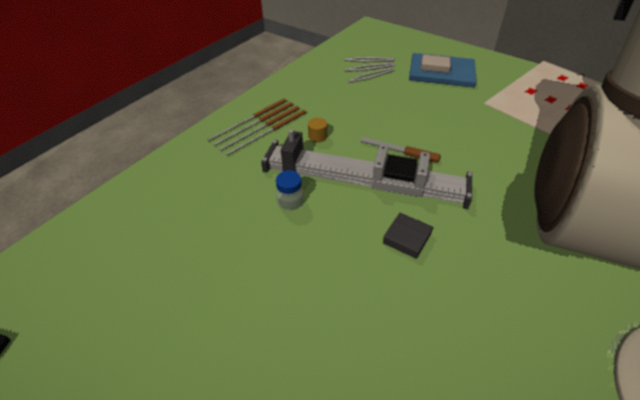

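Top view: plate centre is near (434,250), stop near (372,138), jar (326,175), weight (428,127) and file (477,222). The side view agrees. Next I measure them.

```bash
cat > h.py <<'E'
import numpy as np,cv2
def K(c):
    f=200/np.tan(np.radians(c['fovy']/2));return np.array([[f,0,c['cx']],[0,f,c['cy']],[0,0,1.]])
def norm(c,uv):
    n=cv2.undistortPoints(np.float64(uv).reshape(-1,1,2),K(c),np.float64(c['distortion'])).reshape(-1,2)
    return np.c_[n,np.ones(len(n))]
def onplane(c,uv,z):
    d=norm(c,uv)@c['R'];o=-c['R'].T@c['t'];return o+d*((z-o[2])/d[:,2])[:,None]
def cloud(c):
    v,u=np.mgrid[:400,:640];d=norm(c,np.stack([u.ravel(),v.ravel()],1))*c['z_map'].reshape(-1,1)
    return ((d-c['t'])@c['R']).reshape(400,640,3)
E
python3 - <<'E'
from h import *
for n,roi in(('top',(330,95,510,345)),('side',(255,120,480,215))):
    c=dict(np.load(n+'0.npz'));P=cloud(c);x0,y0,x1,y1=roi
    m=np.zeros((400,640),bool);m[y0:y1,x0:x1]=1
    col=c['color'].astype(int);hsv=cv2.cvtColor(c['color'],cv2.COLOR_RGB2HSV)
    ray=m&(hsv[...,1]<60)&(P[...,2]>.015)&(P[...,2]<.028)&(col.sum(2)>200)
    q=P[ray];mu=q[:,:2].mean(0);w,V=np.linalg.eigh(np.cov(q[:,:2].T));print(n,'rail n',len(q),mu,'z',np.median(q[:,2]),'dir',V[:,1],np.degrees(np.arctan2(*V[::-1,1])))
    a=(q[:,:2]-mu)@V;print(' ext',np.percentile(a,[1,99],axis=0))
    d=(m&(col.sum(2)<75)).astype(np.uint8)
    k,l,st,ce=cv2.connectedComponentsWithStats(d)
    for i in range(1,k):
        if st[i,4]>60:
            p=onplane(c,[ce[i]],.044)[0];print(' dark',st[i],ce[i],p,'zmed',np.median(P[l==i][:,2]))
            b=cv2.minAreaRect(np.argwhere(l==i)[:,::-1].astype(np.float32));B=onplane(c,cv2.boxPoints(b),.044);print(B[:,:2].round(4).tolist(),np.linalg.norm(np.diff(B,axis=0),axis=1))
E
```

```text
top rail n 4379 [ 0.54382412 -0.10491528] z 0.022620562090821472 dir [-0.93984718 -0.3415952 ] -160.02590811857252
 ext [[-0.02715129 -0.18791199]
 [ 0.02466929  0.16832686]]
 dark [ 411  228   46   45 1104] [434.36775362 250.09782609] [ 0.49366343 -0.12530463  0.044     ] zmed 0.04477787178413009
[[0.5097, -0.0915], [0.5288, -0.1407], [0.4793, -0.1572], [0.4609, -0.1088]] [0.05273395 0.05217033 0.05184265]
side rail n 2942 [ 0.54334026 -0.09809133] z 0.023049458641562548 dir [-0.92198263 -0.38723123] -157.21767221272432
 ext [[-0.09907762 -0.18575774]
 [ 0.03696339  0.16939228]]
 dark [293 139   9  23  93] [297.04301075 149.8172043 ] [ 0.67272939 -0.05714809  0.044     ] zmed 0.04465741287466896
[[0.668, -0.0296], [0.6891, -0.0858], [0.6772, -0.0851], [0.6568, -0.0293]] [0.06001347 0.01193618 0.05936395]
 dark [384 156  32  25 627] [400.05103668 168.01275917] [ 0.49471203 -0.1205178   0.044     ] zmed 0.04522473447048639
[[0.5083, -0.0861], [0.5307, -0.139], [0.481, -0.1564], [0.4615, -0.1033]] [0.05741115 0.05268804 0.05657082]
```

```bash
python3 -c "
import cv2
a=cv2.imread('pics/top0.png')[95:345,330:510];cv2.imwrite('pics/topc.png',cv2.resize(a,None,fx=2.4,fy=2.4,interpolation=2))"
```

```text
(no output)
```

View pics/topc.png

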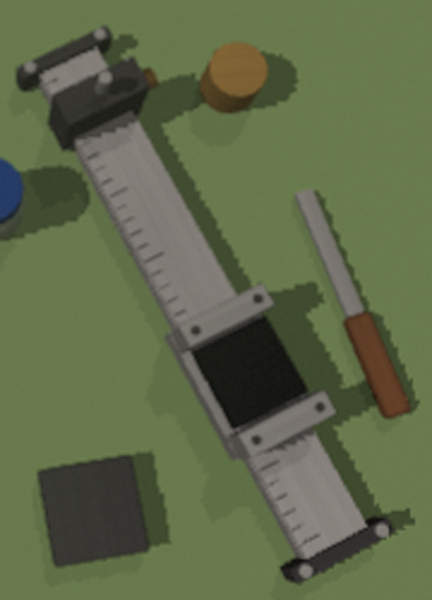

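The crop shows the plate centre at about (247,370) in crop pixels, the stop near (100,105) and a clear path between them. I'll take the direction and stop position from the lug tops and stop top using depth.

Run:
```python
from h import *
for n in('top','side'):
    c=dict(np.load(n+'0.npz'));P=cloud(c)
    col=c['color'].astype(int)
    e=np.array([np.cos(np.radians(20)),np.sin(np.radians(20))]);pc=np.array([.4945,-.1245])
    rel=P[...,:2]-pc;y=rel@e;x=rel@np.array([e[1],-e[0]])
    near=(abs(x)<.036)&(y>-.13)&(y<.26)
    for nm,mm in(('stop',(y>.12)&(y<.23)&(P[...,2]>.054)&(P[...,2]<.064)),('lugF',(y>.02)&(y<.06)&(P[...,2]>.053)&(P[...,2]<.063)),('lugR',(y<-.02)&(y>-.06)&(P[...,2]>.053)&(P[...,2]<.063)),('pin',(y>.12)&(P[...,2]>.07)),('capF',(y>.19)&(P[...,2]>.012)),('capR',(y<-.07)&(P[...,2]>.012)),('rail',(abs(P[...,2]-.022)<.004)&(y>.05)&(y<.13)&(col.sum(2)>200)),('railR',(abs(P[...,2]-.022)<.004)&(y<-.05)&(col.sum(2)>200))):
        k=near&mm
        if k.sum()>5: print(n,nm,k.sum(),'y',np.percentile(y[k],[2,50,98]).round(4),'x',np.percentile(x[k],[2,98]).round(4),'midx %.4f'%np.mean(np.percentile(x[k],[2,98])),'z %.4f'%np.median(P[k][:,2]))
from scipy.spatial.transform import Rotation as R
T=R.from_rotvec([-3.055,-.7246,0]).as_matrix();print(T)
```

```text
top stop 543 y [0.1902 0.2004 0.2134] x [-0.0299  0.0283] midx -0.0008 z 0.0595
top lugF 454 y [0.0297 0.0375 0.0454] x [-0.0284  0.0298] midx 0.0007 z 0.0586
top lugR 476 y [-0.0451 -0.0373 -0.0297] x [-0.0281  0.0297] midx 0.0008 z 0.0583
top pin 40 y [0.1979 0.2009 0.2059] x [-0.0047  0.0034] midx -0.0006 z 0.0808
top capF 1450 y [0.1901 0.2077 0.2517] x [-0.0309  0.0295] midx -0.0007 z 0.0365
top capR 1367 y [-0.125  -0.1023 -0.0713] x [-0.031   0.0308] midx -0.0001 z 0.0228
top rail 1426 y [0.0516 0.0888 0.1282] x [-0.0214  0.0224] midx 0.0005 z 0.0227
top railR 1350 y [-0.1148 -0.0837 -0.0514] x [-0.0204  0.0226] midx 0.0011 z 0.0223
side stop 274 y [0.19   0.1988 0.2136] x [-0.0276  0.0305] midx 0.0015 z 0.0598
side lugF 230 y [0.0298 0.0375 0.0452] x [-0.0267  0.0314] midx 0.0024 z 0.0590
side lugR 244 y [-0.0427 -0.035  -0.0271] x [-0.027   0.0319] midx 0.0024 z 0.0592
side pin 39 y [0.1981 0.201  0.205 ] x [-0.0023  0.0064] midx 0.0021 z 0.0776
side capF 1027 y [0.1901 0.206  0.2512] x [-0.0315  0.0309] midx -0.0003 z 0.0319
side capR 795 y [-0.1243 -0.1013 -0.0714] x [-0.0305  0.0291] midx -0.0007 z 0.0233
side rail 765 y [0.0517 0.089  0.1283] x [-0.0188  0.0249] midx 0.0030 z 0.0231
side railR 716 y [-0.1145 -0.0833 -0.0514] x [-0.0185  0.0258] midx 0.0037 z 0.0232
[[ 8.93479209e-01  4.49104358e-01 -4.23777829e-04]
 [ 4.49104358e-01 -8.93477523e-01  1.78669786e-03]
 [ 4.23777829e-04 -1.78669786e-03 -9.99998314e-01]]
```

Emit:
{"api": "play_rows", "payload": {"increments": [{"xyz": [32.5, -20, 0], "grip": 0}, {"xyz": [32.5, -20, 0], "grip": 0}, {"xyz": [32.5, -20, 0], "grip": 0}, {"xyz": [32.5, -20, 0], "grip": 0}, {"xyz": [32.5, -20, 0], "grip": 0}, {"xyz": [32.5, -20, 0], "grip": 0}, {"xyz": [32.5, -20, 0], "grip": 0}, {"xyz": [32.5, -20, 0], "grip": 0}, {"xyz": [32.5, -20, 0], "grip": 0}, {"xyz": [32.5, -20, 0], "grip": 0}, {"xyz": [32.5, -20, 0], "grip": 0}, {"xyz": [32.5, -20, 0], "grip": 0}], "squeeze": 10}}

```text
invalid input at $.increments[0]: expected keys xyz, angular, grip
```

Emit:
{"api": "play_rows", "payload": {"increments": [{"xyz": [0, 0, 15], "angular": [0, 0, 0.64], "grip": 0}, {"xyz": [0, 0, 15], "angular": [0, 0, 0.64], "grip": 0}, {"xyz": [0, 0, 20], "grip": 0}, {"xyz": [0, 0, 20], "grip": 0}, {"xyz": [0, 0, 0], "grip": 0}, {"xyz": [0, 0, 0], "grip": 0}]}}

```text
invalid input at $.increments[2]: expected keys xyz, angular, grip
```

```bash
cat > chk.py <<'E'
from bench import r,viewer
from h import *
import sys
from scipy.spatial.transform import Rotation as R
s=r.read_state();T=R.from_rotvec(s['tool_rot']).as_matrix();p=np.array(s['eef_pos'])
print('t',s['time_s'],'p',p.round(4),'yaw',np.degrees(np.arctan2(T[1,0],T[0,0])).round(2),'zax',T[:,2].round(4),'F',np.round(s['contact_force'],2),'w',s['width'])
e=np.array([np.cos(np.radians(20.3)),np.sin(np.radians(20.3))]);d=p[:2]-[.495,-.126]
print('along %.4f across(right) %.4f'%(d@e,d@[e[1],-e[0]]))
E
python3 chk.py
python3 - <<'E'
from bench import viewer
import cv2,numpy as np
c=viewer.read_camera('wrist');np.savez('wrist1.npz',**c);cv2.imwrite('pics/wrist1.png',c['color'][:,:,::-1])
E
```

```text
t 0.1 p [ 0.2581 -0.5132  0.2137] yaw 26.69 zax [-4.0e-04  1.6e-03 -1.0e+00] F [0.25 0.26 0.05] w 0.9957532899230053
along -0.3565 across(right) 0.2810
```

View pics/wrist1.png

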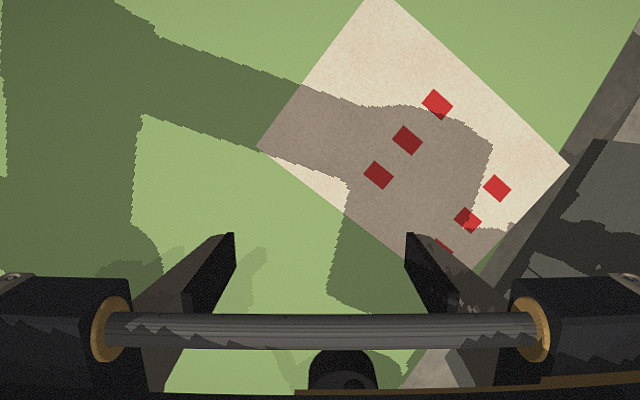

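The calls were refused because every row needs all three keys, so nothing moved. The wrist view shows only the open fingers (tips near (225,240) and (410,240)) over the bench. I'll resend with full rows.

Emit:
{"api": "play_rows", "payload": {"increments": [{"xyz": [32.5, -20, 0], "angular": [0, 0, 0], "grip": 0}, {"xyz": [32.5, -20, 0], "angular": [0, 0, 0], "grip": 0}, {"xyz": [32.5, -20, 0], "angular": [0, 0, 0], "grip": 0}, {"xyz": [32.5, -20, 0], "angular": [0, 0, 0], "grip": 0}, {"xyz": [32.5, -20, 0], "angular": [0, 0, 0], "grip": 0}, {"xyz": [32.5, -20, 0], "angular": [0, 0, 0], "grip": 0}, {"xyz": [32.5, -20, 0], "angular": [0, 0, 0], "grip": 0}, {"xyz": [32.5, -20, 0], "angular": [0, 0, 0], "grip": 0}, {"xyz": [32.5, -20, 0], "angular": [0, 0, 0], "grip": 0}, {"xyz": [32.5, -20, 0], "angular": [0, 0, 0], "grip": 0}, {"xyz": [32.5, -20, 0], "angular": [0, 0, 0], "grip": 0}, {"xyz": [32.5, -20, 0], "angular": [0, 0, 0], "grip": 0}], "squeeze": 10}}

```text
time_s: 1.15
eef_pos: [0.4994, -0.1222, 0.2145]
tool_rot: [-3.057, -0.725, 0.0]
contact_force: [-0.1, -0.3, 0.4]
width: 0.149
grip_force: 0.0
```

Emit:
{"api": "play_rows", "payload": {"increments": [{"xyz": [0, 0, 15], "angular": [0, 0, 0.64], "grip": 0}, {"xyz": [0, 0, 15], "angular": [0, 0, 0.64], "grip": 0}, {"xyz": [0, 0, 20], "angular": [0, 0, 0], "grip": 0}, {"xyz": [0, 0, 20], "angular": [0, 0, 0], "grip": 0}, {"xyz": [0, 0, 0], "angular": [0, 0, 0], "grip": 0}, {"xyz": [0, 0, 0], "angular": [0, 0, 0], "grip": 0}]}}

```text
time_s: 1.65
eef_pos: [0.498, -0.1237, 0.1437]
tool_rot: [-3.091, -0.553, 0.004]
contact_force: [-0.6, -0.3, 0.3]
width: 0.004
grip_force: 0.0
```

```bash
python3 chk.py
python3 - <<'E'
from bench import viewer
import cv2,numpy as np
c=viewer.read_camera('wrist');np.savez('wrist1.npz',**c);cv2.imwrite('pics/wrist2.png',c['color'][:,:,::-1])
E
```

```text
t 1.65 p [ 0.498  -0.1237  0.1437] yaw 20.29 zax [-0.0026  0.0014 -1.    ] F [-0.6  -0.26  0.27] w 0.004047671429319035
along 0.0036 across(right) -0.0012
```

View pics/wrist2.png

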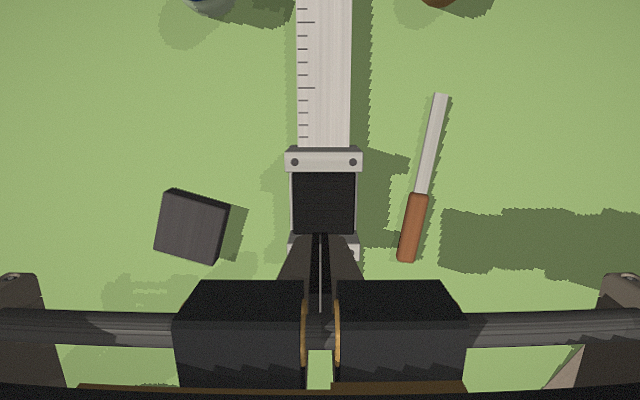

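The wrist view has the rail vertical and the plate at (323,203), in line with the closed fingers (about column 320). Descending.

Emit:
{"api": "play_rows", "payload": {"increments": [{"xyz": [0, 1, 30], "angular": [0, 0, 0], "grip": 0}, {"xyz": [0, 0, 30], "angular": [0, 0, 0], "grip": 0}, {"xyz": [0, 0, 20], "angular": [0, 0, 0], "grip": 0}, {"xyz": [0, 0, 12], "angular": [0, 0, 0], "grip": 0}, {"xyz": [0, 0, 0], "angular": [0, 0, 0], "grip": 0}, {"xyz": [0, 0, 0], "angular": [0, 0, 0], "grip": 0}]}}

```text
time_s: 2.2
eef_pos: [0.5, -0.1255, 0.0537]
tool_rot: [3.092, 0.553, 0.002]
contact_force: [0.6, 0.4, -0.6]
width: 0.005
grip_force: 0.0
```

Emit:
{"api": "play_rows", "payload": {"increments": [{"xyz": [0, 0, 3], "angular": [0, 0, 0], "grip": 0}, {"xyz": [0, 0, 3], "angular": [0, 0, 0], "grip": 0}, {"xyz": [0, 0, 2], "angular": [0, 0, 0], "grip": 0}, {"xyz": [0, 0, 2], "angular": [0, 0, 0], "grip": 0}, {"xyz": [0, 0, 0], "angular": [0, 0, 0], "grip": 0}, {"xyz": [0, 0, 0], "angular": [0, 0, 0], "grip": 0}]}}

```text
time_s: 2.7
eef_pos: [0.5002, -0.1254, 0.0443]
tool_rot: [3.092, 0.553, 0.002]
contact_force: [-2.8, 1.6, 9.0]
width: 0.007
grip_force: 4.6
```

```bash
python3 chk.py
```

```text
t 2.7 p [ 0.5002 -0.1254  0.0443] yaw 20.3 zax [ 1.5e-03 -6.0e-04 -1.0e+00] F [-2.8   1.57  8.99] w 0.006775995427238947
along 0.0051 across(right) 0.0012
```

Emit:
{"api": "play_rows", "payload": {"increments": [{"xyz": [0, 0, 3], "angular": [0, 0, 0], "grip": 0}, {"xyz": [0, 0, 2], "angular": [0, 0, 0], "grip": 0}, {"xyz": [0, 0, 2], "angular": [0, 0, 0], "grip": 0}, {"xyz": [0, 0, 1], "angular": [0, 0, 0], "grip": 0}, {"xyz": [0, 0, 0], "angular": [0, 0, 0], "grip": 0}, {"xyz": [0, 0, 0], "angular": [0, 0, 0], "grip": 0}]}}

```text
time_s: 3.2
eef_pos: [0.5016, -0.1251, 0.0382]
tool_rot: [3.092, 0.553, 0.006]
contact_force: [-3.6, 6.1, 20.3]
width: 0.006
grip_force: 10.3
```

Fully down: z dropped 6.1 mm and the force is 20 N. Pushing along tool +x, which is the rail +y direction.

Emit:
{"api": "play_rows", "payload": {"increments": [{"xyz": [1, 0, 1], "angular": [0, 0, 0], "grip": 0}, {"xyz": [2, 0, 0], "angular": [0, 0, 0], "grip": 0}, {"xyz": [3, 0, 0], "angular": [0, 0, 0], "grip": 0}, {"xyz": [4, 0, 0], "angular": [0, 0, 0], "grip": 0}, {"xyz": [4, 0, 0], "angular": [0, 0, 0], "grip": 0}, {"xyz": [4, 0, 0], "angular": [0, 0, 0], "grip": 0}, {"xyz": [4, 0, 0], "angular": [0, 0, 0], "grip": 0}, {"xyz": [4, 0, 0], "angular": [0, 0, 0], "grip": 0}, {"xyz": [2, 0, 0], "angular": [0, 0, 0], "grip": 0}, {"xyz": [0, 0, 0], "angular": [0, 0, 0], "grip": 0}]}}

```text
time_s: 4.03
eef_pos: [0.5289, -0.1151, 0.0382]
tool_rot: [3.091, 0.553, 0.009]
contact_force: [-4.0, 6.9, 23.9]
width: 0.007
grip_force: 11.9
```

```bash
cat > jaw.py <<'E'
from bench import viewer
from h import *
e=np.array([np.cos(np.radians(20.3)),np.sin(np.radians(20.3))]);pc=np.array([.495,-.126])
for n in('top','side'):
    c=viewer.read_camera(n);P=cloud(c);cv2.imwrite(f'pics/last_{n}.png',c['color'][:,:,::-1])
    rel=P[...,:2]-pc;y=rel@e;x=rel@[e[1],-e[0]];z=P[...,2]
    k=(abs(x)<.034)&(abs(x)>.019)&(y>-.06)&(y<.24)&(z>.053)&(z<.064)
    h,_=np.histogram(y[k],np.arange(-.06,.245,.004));print(n,h.tolist())
    k2=k&(y<.02+float(__import__('sys').argv[1])/1000+.03)&(y>float(__import__('sys').argv[1])/1000)
    if k2.sum()>5: print(' front lug y',np.percentile(y[k2],[2,98]).round(4))
    k3=k&(y>.183)&(y<.22);print(' stop y',np.percentile(y[k3],[2,98]).round(4))
E
python3 chk.py; python3 jaw.py 40
```

```text
t 4.0333 p [ 0.5289 -0.1151  0.0382] yaw 20.3 zax [ 0.0058  0.     -1.    ] F [-4.02  6.86 23.85] w 0.007311472131559173
along 0.0356 across(right) 0.0015
top [0, 0, 0, 0, 0, 0, 0, 0, 0, 0, 0, 0, 0, 0, 0, 2, 0, 0, 0, 0, 0, 0, 0, 0, 0, 0, 0, 0, 0, 0, 0, 0, 18, 23, 3, 0, 0, 0, 0, 0, 0, 0, 0, 0, 0, 0, 0, 0, 0, 0, 0, 0, 0, 0, 0, 0, 0, 0, 0, 0, 0, 0, 31, 34, 34, 36, 38, 37, 16, 0, 0, 0, 0, 0, 0, 0]
 front lug y [0.0692 0.0766]
 stop y [0.1903 0.2132]
side [0, 0, 0, 0, 0, 0, 0, 0, 0, 0, 0, 6, 23, 26, 26, 15, 0, 0, 0, 0, 0, 0, 0, 0, 0, 0, 0, 0, 0, 0, 15, 13, 14, 15, 1, 0, 0, 0, 0, 0, 0, 0, 0, 0, 0, 0, 0, 0, 0, 0, 0, 0, 0, 0, 0, 0, 0, 0, 0, 0, 0, 0, 24, 23, 23, 22, 16, 11, 7, 0, 0, 0, 0, 0, 0, 0]
 front lug y [0.0609 0.0759]
 stop y [0.19   0.2126]
```

The jaw moves with the fingers without slipping, and about 114 mm remains. I'll push 100 mm, then creep.

Emit:
{"api": "play_rows", "payload": {"increments": [{"xyz": [2, 0, 0], "angular": [0, 0, 0], "grip": 0}, {"xyz": [4, 0, 0], "angular": [0, 0, 0], "grip": 0}, {"xyz": [5, 0, 0], "angular": [0, 0, 0], "grip": 0}, {"xyz": [5, 0, 0], "angular": [0, 0, 0], "grip": 0}, {"xyz": [6, 0, 0], "angular": [0, 0, 0], "grip": 0}, {"xyz": [6, 0, 0], "angular": [0, 0, 0], "grip": 0}, {"xyz": [6, 0, 0], "angular": [0, 0, 0], "grip": 0}, {"xyz": [6, 0, 0], "angular": [0, 0, 0], "grip": 0}, {"xyz": [5, 0, 0], "angular": [0, 0, 0], "grip": 0}, {"xyz": [4, 0, 0], "angular": [0, 0, 0], "grip": 0}, {"xyz": [2, 0, 0], "angular": [0, 0, 0], "grip": 0}, {"xyz": [0, 0, 0], "angular": [0, 0, 0], "grip": 0}]}}

```text
time_s: 5.13
eef_pos: [0.5768, -0.0973, 0.0382]
tool_rot: [3.091, 0.554, 0.01]
contact_force: [-3.0, 5.8, 20.4]
width: 0.006
grip_force: 10.3
```

Emit:
{"api": "play_rows", "payload": {"increments": [{"xyz": [2, 0, 0], "angular": [0, 0, 0], "grip": 0}, {"xyz": [4, 0, 0], "angular": [0, 0, 0], "grip": 0}, {"xyz": [5, 0, 0], "angular": [0, 0, 0], "grip": 0}, {"xyz": [6, 0, 0], "angular": [0, 0, 0], "grip": 0}, {"xyz": [6, 0, 0], "angular": [0, 0, 0], "grip": 0}, {"xyz": [6, 0, 0], "angular": [0, 0, 0], "grip": 0}, {"xyz": [6, 0, 0], "angular": [0, 0, 0], "grip": 0}, {"xyz": [5, 0, 0], "angular": [0, 0, 0], "grip": 0}, {"xyz": [4, 0, 0], "angular": [0, 0, 0], "grip": 0}, {"xyz": [3, 0, 0], "angular": [0, 0, 0], "grip": 0}, {"xyz": [2, 0, 0], "angular": [0, 0, 0], "grip": 0}, {"xyz": [0, 0, 0], "angular": [0, 0, 0], "grip": 0}]}}

```text
time_s: 6.13
eef_pos: [0.6227, -0.0803, 0.0382]
tool_rot: [3.091, 0.554, 0.01]
contact_force: [-2.5, 5.5, 18.0]
width: 0.001
grip_force: 9.1
```

```bash
python3 chk.py; python3 jaw.py 145
```

```text
t 6.1333 p [ 0.6227 -0.0803  0.0382] yaw 20.31 zax [ 6.4e-03 -2.0e-04 -1.0e+00] F [-2.52  5.5  17.96] w 0.0009466712373564545
along 0.1356 across(right) 0.0014
top [0, 0, 0, 0, 0, 0, 0, 0, 0, 0, 0, 0, 0, 0, 0, 0, 0, 0, 0, 0, 0, 0, 0, 0, 0, 0, 0, 0, 0, 0, 0, 0, 0, 0, 0, 0, 0, 0, 0, 0, 0, 0, 0, 0, 0, 0, 0, 0, 0, 0, 0, 0, 0, 0, 0, 0, 0, 0, 0, 0, 0, 0, 12, 17, 21, 18, 21, 21, 12, 0, 0, 0, 0, 0, 0, 0]
 front lug y [0.1903 0.1947]
 stop y [0.1904 0.2137]
side [0, 0, 0, 0, 0, 0, 0, 0, 0, 0, 0, 0, 0, 0, 0, 0, 0, 0, 0, 0, 0, 0, 0, 0, 0, 0, 0, 0, 0, 0, 0, 0, 0, 0, 0, 0, 10, 25, 24, 22, 17, 0, 0, 0, 0, 0, 0, 0, 0, 0, 0, 0, 0, 0, 1, 14, 14, 13, 11, 0, 0, 0, 10, 13, 13, 13, 12, 14, 6, 0, 0, 0, 0, 0, 0, 0]
 front lug y [0.1604 0.1947]
 stop y [0.1902 0.2126]
```

Gap is about 14 mm. Creeping with a bit more down pressure.

Emit:
{"api": "play_rows", "payload": {"increments": [{"xyz": [1, 0, 1], "angular": [0, 0, 0], "grip": 0}, {"xyz": [2, 0, 0], "angular": [0, 0, 0], "grip": 0}, {"xyz": [2, 0, 0], "angular": [0, 0, 0], "grip": 0}, {"xyz": [2, 0, 0], "angular": [0, 0, 0], "grip": 0}, {"xyz": [2, 0, 0], "angular": [0, 0, 0], "grip": 0}, {"xyz": [1, 0, 0], "angular": [0, 0, 0], "grip": 0}, {"xyz": [1, 0, 0], "angular": [0, 0, 0], "grip": 0}, {"xyz": [1, 0, 0], "angular": [0, 0, 0], "grip": 0}, {"xyz": [0, 0, 0], "angular": [0, 0, 0], "grip": 0}]}}

```text
time_s: 6.98
eef_pos: [0.6342, -0.0761, 0.0382]
tool_rot: [3.091, 0.553, 0.011]
contact_force: [-3.7, 5.4, 22.2]
width: 0.008
grip_force: 11.0
```

Emit:
{"api": "play_rows", "payload": {"increments": [{"xyz": [0.5, 0, 0], "angular": [0, 0, 0], "grip": 0}, {"xyz": [0.5, 0, 0], "angular": [0, 0, 0], "grip": 0}, {"xyz": [0.5, 0, 0], "angular": [0, 0, 0], "grip": 0}, {"xyz": [0.5, 0, 0], "angular": [0, 0, 0], "grip": 0}, {"xyz": [0, 0, 0], "angular": [0, 0, 0], "grip": 0}]}}

```text
time_s: 7.4
eef_pos: [0.6355, -0.0756, 0.0381]
tool_rot: [3.091, 0.554, 0.009]
contact_force: [-6.0, 4.9, 23.9]
width: 0.01
grip_force: 11.7
```

```bash
python3 chk.py; python3 jaw.py 145|grep -A1 side
```

```text
t 7.4 p [ 0.6355 -0.0756  0.0381] yaw 20.31 zax [ 5.7e-03 -4.0e-04 -1.0e+00] F [-5.98  4.86 23.86] w 0.009650543018973121
along 0.1492 across(right) 0.0015
side [0, 0, 0, 0, 0, 0, 0, 0, 0, 0, 0, 0, 0, 0, 0, 0, 0, 0, 0, 0, 0, 0, 0, 0, 0, 0, 0, 0, 0, 0, 0, 0, 0, 0, 0, 0, 0, 0, 0, 0, 29, 24, 22, 22, 0, 0, 0, 0, 0, 0, 0, 0, 0, 0, 0, 0, 0, 0, 8, 15, 10, 11, 12, 12, 14, 13, 13, 15, 3, 0, 0, 0, 0, 0, 0, 0]
 front lug y [0.1742 0.1943]
```

Emit:
{"api": "play_rows", "payload": {"increments": [{"xyz": [0.5, 0, 0], "angular": [0, 0, 0], "grip": 0}, {"xyz": [0.5, 0, 0], "angular": [0, 0, 0], "grip": 0}, {"xyz": [0.5, 0, 0], "angular": [0, 0, 0], "grip": 0}, {"xyz": [0, 0, 0], "angular": [0, 0, 0], "grip": 0}, {"xyz": [0, 0, 0], "angular": [0, 0, 0], "grip": 0}]}}

```text
time_s: 7.92
eef_pos: [0.6357, -0.0755, 0.0381]
tool_rot: [3.091, 0.554, 0.004]
contact_force: [-10.2, 4.2, 27.0]
width: 0.006
grip_force: 13.2
```

```bash
python3 chk.py; python3 jaw.py 145 >/dev/null; python3 -c "
import cv2
a=cv2.imread('pics/last_side.png')[110:220,250:410];cv2.imwrite('pics/sc.png',cv2.resize(a,None,fx=5,fy=5,interpolation=2))"
```

```text
t 7.9167 p [ 0.6357 -0.0755  0.0381] yaw 20.32 zax [ 2.8e-03 -9.0e-04 -1.0e+00] F [-10.25   4.24  26.97] w 0.006386109089398696
along 0.1495 across(right) 0.0015
```

View pics/sc.png

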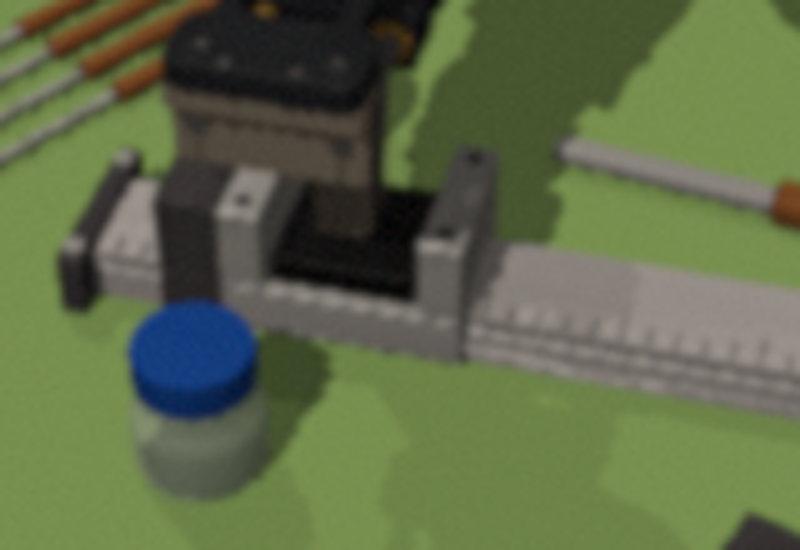

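The crop shows the jaw's front lug (245,230) flush against the stop (195,230). Another 1.5 mm of command moved it only 0.2 mm and raised the force to 8 N, so it is home. I'll lift off, keeping a slight forward bias.

Emit:
{"api": "play_rows", "payload": {"increments": [{"xyz": [-0.7, 0, 0], "angular": [0, 0, 0], "grip": 0}, {"xyz": [0, 0, -2], "angular": [0, 0, 0], "grip": 0}, {"xyz": [0, 0, -2], "angular": [0, 0, 0], "grip": 0}, {"xyz": [0, 0, -2], "angular": [0, 0, 0], "grip": 0}, {"xyz": [0, 0, -3], "angular": [0, 0, 0], "grip": 0}, {"xyz": [0, 0, -5], "angular": [0, 0, 0], "grip": 0}, {"xyz": [0, 0, -10], "angular": [0, 0, 0], "grip": 0}, {"xyz": [0, 0, -20], "angular": [0, 0, 0], "grip": 0}, {"xyz": [0, 0, -30], "angular": [0, 0, 0], "grip": 0}, {"xyz": [0, 0, -30], "angular": [0, 0, 0], "grip": 0}]}}

```text
time_s: 8.85
eef_pos: [0.632, -0.0753, 0.1367]
tool_rot: [-3.091, -0.553, 0.004]
contact_force: [0.4, -0.8, 0.5]
width: 0.002
grip_force: 0.0
```

Emit:
{"api": "play_rows", "payload": {"increments": [{"xyz": [-20, 0, -20], "angular": [0, 0, 0], "grip": 0}, {"xyz": [-35, 0, 0], "angular": [0, 0, 0], "grip": 0}, {"xyz": [-35, 0, 0], "angular": [0, 0, 0], "grip": 0}, {"xyz": [-35, 0, 0], "angular": [0, 0, 0], "grip": 0}, {"xyz": [-35, 0, 0], "angular": [0, 0, 0], "grip": 0}, {"xyz": [-20, 0, 0], "angular": [0, 0, 0], "grip": 0}, {"xyz": [0, 0, 0], "angular": [0, 0, 0], "grip": 0}, {"xyz": [0, 0, 0], "angular": [0, 0, 0], "grip": 0}]}}

```text
time_s: 9.52
eef_pos: [0.4641, -0.1383, 0.157]
tool_rot: [3.093, 0.551, 0.001]
contact_force: [0.3, 0.2, 0.5]
width: 0.006
grip_force: 0.0
```

```bash
python3 chk.py; python3 jaw.py 145;python3 -c "
import cv2
a=cv2.imread('pics/last_side.png')[90:260,230:470];cv2.imwrite('pics/sd.png',cv2.resize(a,None,fx=3.3,fy=3.3,interpolation=2))"
```

```text
t 9.5167 p [ 0.4641 -0.1383  0.157 ] yaw 20.19 zax [ 8.e-04 -2.e-04 -1.e+00] F [0.29 0.23 0.5 ] w 0.0059958576835207125
along -0.0333 across(right) 0.0008
top [0, 0, 0, 0, 0, 0, 0, 0, 0, 0, 0, 0, 0, 0, 0, 0, 0, 0, 0, 0, 0, 0, 0, 0, 0, 0, 0, 0, 0, 0, 0, 0, 0, 0, 0, 0, 0, 0, 0, 3, 40, 43, 42, 38, 0, 0, 0, 0, 0, 0, 0, 0, 0, 0, 0, 0, 0, 0, 27, 37, 36, 36, 38, 35, 35, 37, 36, 36, 15, 0, 0, 0, 0, 0, 0, 0]
 front lug y [0.1744 0.1947]
 stop y [0.1837 0.2132]
side [0, 0, 0, 0, 0, 0, 0, 0, 0, 0, 0, 0, 0, 0, 0, 0, 0, 0, 0, 0, 0, 0, 0, 0, 0, 0, 0, 0, 0, 0, 0, 0, 0, 0, 0, 0, 0, 0, 0, 1, 27, 27, 21, 23, 0, 0, 0, 0, 0, 0, 0, 0, 0, 0, 0, 0, 0, 0, 16, 23, 21, 26, 19, 24, 22, 22, 17, 13, 5, 0, 0, 0, 0, 0, 0, 0]
 front lug y [0.1742 0.1947]
 stop y [0.184  0.2124]
```

View pics/sd.png

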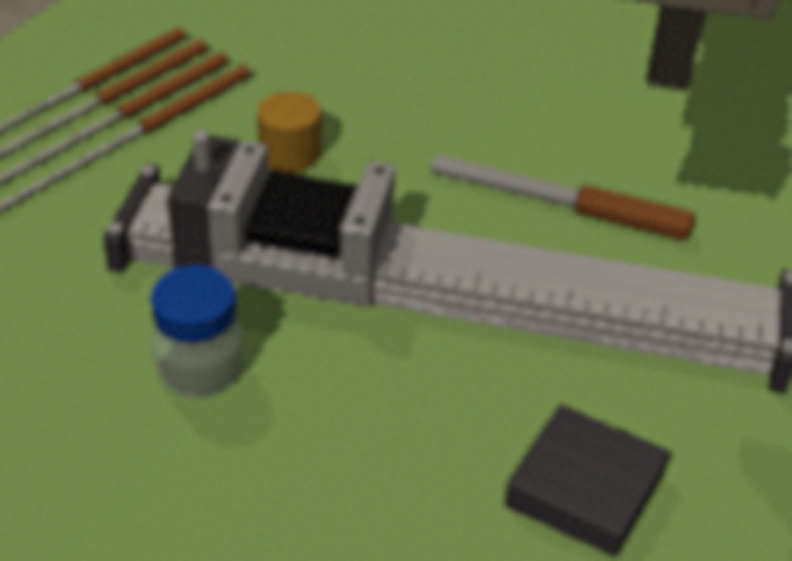

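The view shows the jaw flush at the stop, the plate up, the bystanders in place and the arm clear. I'll do one subpixel check that lifting did not drag the jaw back, then hand in.

Run:
```python
import cv2,numpy as np
a=cv2.imread('pics/sc.png',0).astype(np.float32)
b=cv2.resize(cv2.imread('pics/last_side.png')[110:220,250:410],None,fx=5,fy=5,interpolation=2);b=cv2.cvtColor(b,cv2.COLOR_BGR2GRAY).astype(np.float32)
for n,(x0,y0,x1,y1) in dict(jawbody=(300,285,500,375),endcap=(50,140,150,310)).items():
    A=a[y0:y1,x0:x1];B=b[y0:y1,x0:x1];B=B*A.std()/B.std()
    print(n,np.array(cv2.phaseCorrelate(A,B,cv2.createHanningWindow(A.shape[::-1],cv2.CV_32F))[0])/5,'px')
```

```text
jawbody [0.02774798 0.00324464] px
endcap [-0.04593622  0.02114995] px
```

No shift (under 0.1 px), so I'm handing in.

```bash
python3 -c "
from bench import r
print(r.sign_off())"
```

```text
the job is handed in; nothing more can be done
None
```

The jaw rests against the stop with the plate up and the arm clear; the stop measured in the same place as before, the loose things look undisturbed, and the job was handed in at about 9.6 s of the 42 s allowed.

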